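# Zero the taper-slot gauge with the setting key

### The job

The taper bar of the bench gauge has just been re-clamped, so its index must be set anew. Lay the loose steel setting key in the wide mouth of the tapered slot, round nose first, and slide it in until it wedges firmly between the two bars (a firm push, not a heavy one). Then slide the index back along its bar until its tongue just meets the key's nose, without loosening the key, and leave both like that.

Things in the scene. Friction and masses are not known exactly. Their poses are not given: they have to be found in the camera images.
- gauge: Bench taper gauge, fixed: grey base plate 300 x 126 mm, flat top 12 mm above the worktop. Origin: centre of the underside; x runs into the slot (from the open mouth to the narrow end), y towards the straight bar, z up. From x = -150 to -80 mm the plate is a bare apron in front of the mouth. The slot lies between the straight bar (+y) and the taper bar (-y), open at the top and at the mouth.
- slot_mouth (a point): Foot of the straight bar's measuring face at the slot's mouth (gauge x = -80, y = +31, z = 12 mm); axes as the gauge's. The straight steel bar runs from here 230 mm along +x; it is 22 mm wide (towards +y) and 20 mm high, so its top is 32 mm above the worktop. The slot is on its -y side.
- taper_bar: Steel taper bar, fixed, 194 mm long, 22 mm wide, 20 mm high. Its face closes on the straight bar by 1 mm in 5 mm of x: the slot is roughly 54 mm wide at the mouth and gets narrower than the key. It may be clamped up to 15 mm farther in or out along x, so where the key wedges is found by touch. Frame parallel to the gauge's, origin 12 mm above the gauge's when clamped in mid position.
- key: Loose setting key of dark steel, 120 mm long, 28 mm wide, 16 mm high, about 0.4 kg, flat on the worktop on the robot's side of the gauge. Origin: centre of the underside; x along its length (within about 30 degrees of the gauge's x) towards the round nose (half-round, 14 mm radius, tip at x = +60 mm); the tail at x = -60 mm is square; z up. Once wedged it holds by itself.
- key_nose (a point): Foremost point of the key's round nose, at half its height; axes as the key's.
- index (a joint): Travel of the index slide along the straight bar in m: 0 at the narrow end, growing to 0.085 as it is pushed towards the mouth. It stays where it is left (about 2.5 N of friction).
- index_tip (a point): Tip of the index slide's tongue inside the slot: the face that must meet the key's nose, 20 mm above the worktop. Axes as the gauge's; it looks to -x.
- index_tab (a point): Middle of the index slide's upright black thumb tab: 10 mm thick along x, 28 mm wide along y, 41 to 67 mm above the worktop (point at 57 mm), 28 mm behind (+x of) the tip. Push it from its narrow-end side (+x) or pinch it across its thickness. The aluminium slide below reaches from 4 to 40 mm behind the tip, top 41.5 mm above the worktop.
- micrometer: Loose micrometer lying to the left of the key, 125 mm long: leave alone.
- ring_gauge: Loose ring gauge, 62 mm diameter, 22 mm high, behind the gauge on the right: leave alone.

How it is judged (in metres and radians):
On the way:
1. the key's nose is wedged in the slot: pressed on the taper bar with more than 4 N (contact force between key and taper_bar above 4 N and x of key_nose in the frame of taper_bar above 0.06 m), for 0.2 s.
At the end, for the whole second after the job is handed in: the key lies flat and still in the slot, its nose still tight between the bars (over 1.5 N on the taper bar, not backed out by more than about 3 mm), and the tip of the index's tongue stands within 2.5 mm of the nose, at rest (contact force between key and taper_bar above 1.5 N and x of key_nose in the frame of taper_bar above 0.06 m and x of index_tip in the frame of key_nose between -0.003 and 0.0025 m and angle between key's own z axis and vertical below 0.05 rad and angle between the x axis of key and the x axis of gauge, either way round below 0.25 rad and linear speed of key below 0.005 m/s and velocity of joint index between -0.005 and 0.005 m/s); the robot touches nothing.
It fails at once if the key is driven in too hard (over 40 N on the taper bar) (contact force between key and taper_bar above 40 N).
It fails at once if the micrometer is disturbed (moved 20 mm) (distance of micrometer from where it was at the start of the episode above 0.02 m).
It fails at once if the ring gauge is disturbed (moved 20 mm) (distance of ring_gauge from where it was at the start of the episode above 0.02 m).
It also fails if it takes over 54 s, if anything falls off the work surface, if the arm or the gripper's body presses on something with over 40 N, if the wrist force passes 120 N, or if a joint passes its speed limit or range.

### The arm

A 6-joint arm with a two-finger parallel gripper is mounted at the origin on a cart in front of the work surface, level with it; the furniture and walls round the work are solid. World frame = base frame: x ahead of the robot, y to its left, z up, the work surface at z = 0. Lengths are in m, angles in degrees, forces in N, time in s.
With the tool pointing down it reaches from about 0.4 to 0.825 m from the base axis. Payload 7 kg.
Tool frame: the origin (TCP) lies at the very end of the fingers, on their centre line; the grasp point (between the pads) lies 19 mm behind it; z points along the fingers, y is the line along which they close (so a half turn about z gives the same grasp; the last joint's range is limited). The gripper opens to 88 mm and grips with 3 to 60 N. Pads are 19 mm wide; open, the fingers measure 130 mm over their backs; the gripper's body (78 mm by 193 mm) begins 47 mm behind the grasp point.
Start: joints at [86.179, 20.546, 0.682, 0, -70.136, -16.507], TCP at [0.235, 0.633, 0.227] pointing down, gripper open.
Joint ranges: [-176.03, 176.03], [-82.01, 121.73], [-58.28, 71.71], [-173.87, 95.51], [-174.79, -0.11], [-173.66, 173.66]. Speed limits (degrees/s): [136.94, 136.94, 172.46, 180, 180, 180].

### API

Orientations are given as [roll, pitch, yaw] about the fixed x, y, z axes, in that order (R = Rz(yaw) Ry(pitch) Rx(roll)).
In Python, from plant import ctrl, cams, workorder gives the robot as it stands.
- The arm moves only by the tool play_rows, never from a script. Its argument "motion" is a list of rows, each an object of numbers: "x", "y", "z": the shift along the tool's x, y, z normalised to -1 to 1, where 1 is 0.025 m; "rx", "ry", "rz": the turn, a rotation vector about the tool's x, y, z normalised to -1 to 1, where 1 is 4 degrees. A call has 1 to 20 rows; each row shifts and turns the commanded pose from where the row before left it, along the tool's axes as they then stand; what a row does not reach is not made up. A row lasts 1/8 s, in which the tool goes at most 62.5 mm and 10.7 degrees, less where a joint would pass 70% of its speed; a pose out of reach is approached as far as the arm can. A call with a number of a shift or a turn outside -1 to 1 is refused whole. A call with a gripper value outside its range is refused whole. "fingers" is the opening, from -1 (shut) to 1 (fully open), set as the call begins (left out, the last holds). The fingers move at their own pace and stop on an object; the grip force is fixed at half the most. Time passes only in rows, so rows that do not move let the fingers close. It gives the time, the measured TCP pose, the force, the opening and the grip force at its end, in the units of the state.
- ctrl.get_obs(): the state, without advancing time (a new reading comes with each control period).
- cams.snapshot(name): name is "side" or "top" or "wrist"; returns the picture (384x512x3 uint8, blue, green, red); there is no depth.
- cams.get_calibration(name): a dict with "vertical_fov" (degrees; the focal length in pixels is half the picture's height over the tangent of half this angle, whatever the lens; pixels are square), "cx", "cy" (the principal point, pixels), "k1" (the pictures are not rectified: a ray, as slopes to the right and down, at radius r is drawn at 1 + k1 r^2 times it, then the intrinsics apply), "position" and "rotation" of the camera in the world. Camera axes: x right, y up, looking along -z (the intrinsics and any distortion apply to the point x, -y, -z); pixel columns grow to the right and rows downward; lengths in m; the calibration is good to about 2 mm. A picture is of the moment at which its call begins: read the wrist's pose just before it. get_calibration takes no time and is no camera call; for the wrist camera it gives the pose at the moment of the call.
- workorder.close_job(): hands the job in; it is judged then, once.
The state is a dict: "clock": time; "joint_pos": joint angles; "qvel": joint speeds; "tau": joint torques, N m; "tool_pos": TCP position; "orientation": TCP orientation; "force": force on the tool from outside, world axes, zero at the start; "moment": the same for the moment, N m; "opening": finger opening in m; "gripper_force": force on a finger pad.
Only numpy, scipy, OpenCV 4.12 (cv2) and the standard library are available. Lean on these libraries where they do the work, as an engineer would, in place of code of your own. Each camera call takes 0.05 s, during which the arm holds its last target. There are 200 camera calls.

## Working session

There is one attempt and no reset: what is moved stays moved. The work goes in short steps, Python scripts to look and compute and a tool call to move; the robot and the scene stay as the last step left them, time stands still between calls to the robot, and variables do not carry over. Pictures are saved under pics/ and viewed, at most 10 in all, crops included, and the job is handed in when it is done.

Besides the shell and the picture viewer there is one more tool, called after "Emit:" as a command line: name --argument value ..., lists and objects as JSON in quotes. play_rows: Moves the arm, as the interface text tells. Its arguments: {"type":"object","properties":{"motion":{"type":"array"},"fingers":{"type":"number"}},"required":["motion"]}

```bash
mkdir -p pics; cat > h.py <<'E'
import numpy as np, cv2
from plant import ctrl, cams, workorder
def K(c):
    f=192/np.tan(np.radians(c['vertical_fov'])/2); return f
def ray(c,u,v):
    f=K(c); d=np.array([(u-c['cx'])/f,(v-c['cy'])/f]); p=d.copy()
    for _ in range(30): p=d/(1+c['k1']*(p@p))
    return np.array(c['position']),np.array(c['rotation'])@np.array([p[0],-p[1],-1])
def atz(c,u,v,z):
    o,d=ray(c,u,v); return o+d*(z-o[2])/d[2]
def tri(rs):
    A=np.zeros((3,3));b=np.zeros(3)
    for o,d in rs:
        d=d/np.linalg.norm(d);P=np.eye(3)-np.outer(d,d);A+=P;b+=P@o
    x=np.linalg.solve(A,b)
    return x,[np.linalg.norm(np.cross(x-o,d/np.linalg.norm(d))) for o,d in rs]
def proj(c,X):
    q=np.array(c['rotation']).T@(np.array(X)-c['position']); p=np.array([q[0],-q[1]])/-q[2]
    p=p*(1+c['k1']*(p@p)); return p*K(c)+[c['cx'],c['cy']]
E
python3 - <<'E'
from h import *
import pickle
o=ctrl.get_obs(); print(o)
C={}
for n in ['side','top','wrist']:
    C[n]=cams.get_calibration(n); im=cams.snapshot(n); cv2.imwrite(f'pics/{n}0.png',im); print(n,C[n])
pickle.dump(C,open('C0.pkl','wb'))
a=cv2.imread('pics/top0.png');cv2.imwrite('pics/top0b.png',cv2.resize(a,(800,600),interpolation=cv2.INTER_CUBIC))
a=cv2.imread('pics/side0.png');cv2.imwrite('pics/side0b.png',cv2.resize(a,(800,600),interpolation=cv2.INTER_CUBIC))
E
```

```text
{'clock': 0.0, 'joint_pos': array([ 8.61768816e+01,  2.05897092e+01,  6.32541275e-01, -2.00974784e-02,
       -7.01350132e+01, -1.65055793e+01]), 'qvel': array([ 0.01021485, -0.04555314,  0.06546437,  0.01743648, -0.05967119,
       -0.11857013]), 'tau': array([ 1.59335134e-03, -5.82718921e+01,  2.93041956e+01,  6.99727044e+00,
        7.03483616e-03, -1.49113962e-04]), 'tool_pos': array([0.23436812, 0.63247616, 0.22563287]), 'orientation': array([ 1.79906249e+02, -8.07763053e-03, -2.03355355e+01]), 'force': array([ 0.85152042, -0.62110942,  0.02681881]), 'moment': array([ 0.00609716, -0.00863396, -0.022143  ]), 'gripper_force': 0.0, 'opening': 0.08784511672772699}
side {'vertical_fov': 48.92372052482105, 'cx': 256.54061402341824, 'cy': 193.62731306220417, 'k1': -0.055760740878396865, 'position': array([ 0.41837308, -0.82486668,  0.43813961]), 'rotation': array([ 66.63423861,   0.14253731, -12.67621514])}
top {'vertical_fov': 43.049296149764984, 'cx': 250.11190708703455, 'cy': 186.92402515339143, 'k1': -0.057171945379181875, 'position': array([0.31751212, 0.003816  , 1.42955425]), 'rotation': array([ 11.27124531,   0.20544006, -88.60767582])}
wrist {'vertical_fov': 69.25410524854018, 'cx': 256.5576379284135, 'cy': 194.411215504644, 'k1': -0.003399998537879902, 'position': array([0.3137638 , 0.60288938, 0.38416556]), 'rotation': array([ -18.11610329,   -0.12695933, -110.34811492])}
```

View pics/top0b.png

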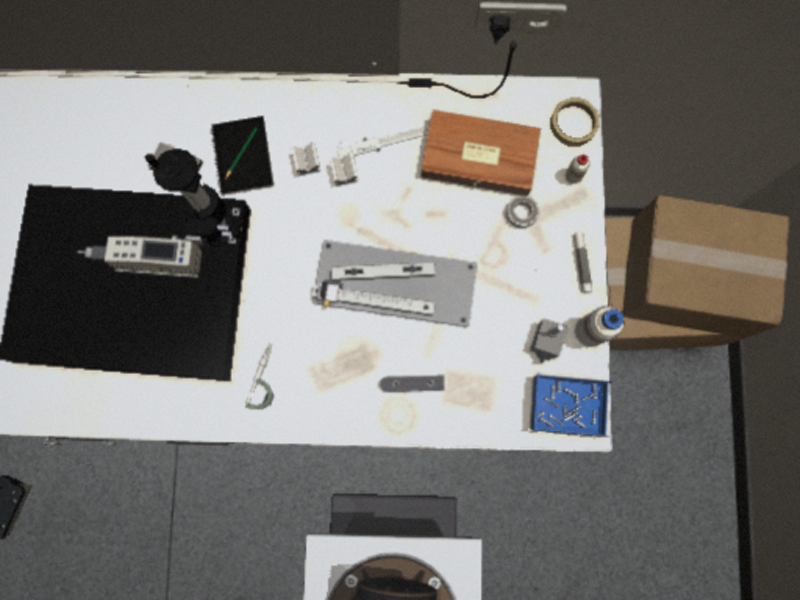

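View pics/side0b.png

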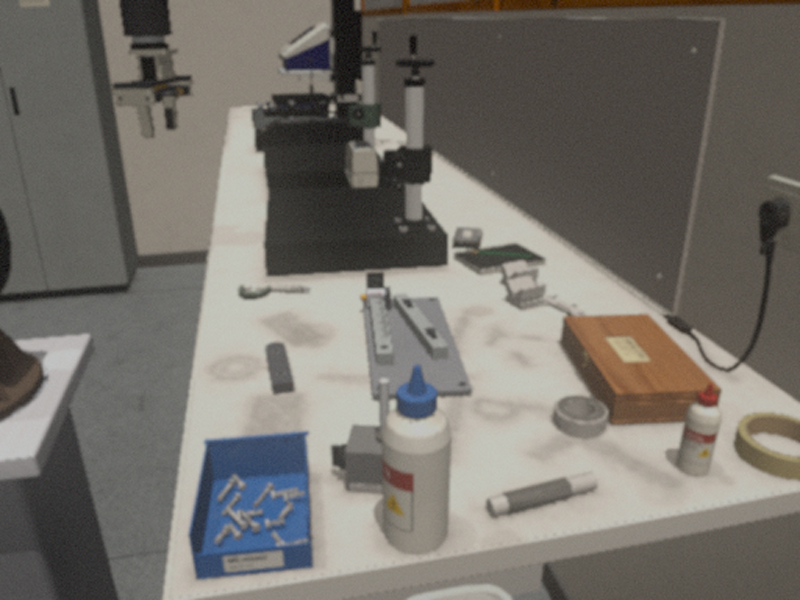

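Top view (800x600): the gauge is centred near (397,285). The mouth and apron are on the right, the index is at the left end (328,292), and the straight bar is on the robot's side. The key lies at about (412,384) with its nose to the left, and the micrometer is at (260,380). The side view agrees. Next I'll get coarse positions.

```bash
cat >> h.py <<'E'
from scipy.spatial.transform import Rotation as Ro
_g=cams.get_calibration
def cal(n):
    c=dict(_g(n)); c['rotation']=Ro.from_euler('xyz',c['rotation'],degrees=True).as_matrix(); return c
E
python3 - <<'E'
from h import *
c=cal('top'); s=.64
for n,u,v,z in [('nose',380,384,.016),('tail',444,382,.016),('pl_tl',325,241,.012),('pl_tr',477,262,.012),('pl_br',470,326,.012),('bar mouth near',433,313,.032),('tab',328,290,.06),('mic',258,385,0),('base',393,600,0)]:
    print(n,atz(c,u*s,v*s,z).round(3))
w=cal('wrist');R=Ro.from_euler('xyz',ctrl.get_obs()['orientation'],degrees=True).as_matrix()
print('cam in tool',R.T@(w['position']-ctrl.get_obs()['tool_pos']),(R.T@w['rotation']).round(3)); print(R.round(3))
E
```

```text
nose [0.425 0.032 0.016]
tail [ 0.431 -0.087  0.016]
pl_tl [0.697 0.145 0.012]
pl_tr [ 0.662 -0.148  0.012]
pl_br [ 0.538 -0.135  0.012]
bar mouth near [ 0.558 -0.064  0.032]
tab [0.591 0.131 0.06 ]
mic [0.419 0.261 0.   ]
base [ 0.041 -0.002  0.   ]
cam in tool [ 0.08476656  0.00045836 -0.15843262] [[-0.     0.95   0.311]
 [ 1.     0.    -0.001]
 [-0.001  0.311 -0.95 ]]
[[ 0.938 -0.348 -0.   ]
 [-0.348 -0.938 -0.001]
 [ 0.     0.001 -1.   ]]
```

Emit:
play_rows --motion '[{"x": 0.66, "y": 0.86}, {"x": 0.66, "y": 0.86}, {"x": 0.66, "y": 0.86}, {"x": 0.66, "y": 0.86}, {"x": 0.66, "y": 0.86}, {"x": 0.66, "y": 0.86}, {"x": 0.66, "y": 0.86}, {"x": 0.66, "y": 0.86}, {"x": 0.66, "y": 0.86}, {"x": 0.66, "y": 0.86}, {"x": 0.66, "y": 0.86}, {"x": 0.66, "y": 0.86}, {"x": 0.9, "y": 0.8}, {"x": 0.9, "y": 0.8}, {"x": 0.9, "y": 0.8}, {"x": 0.9, "y": 0.8}, {"x": 0.9, "y": 0.8}, {"x": 0.9, "y": 0.8}, {"x": 0.9, "y": 0.8}, {"x": 0.9, "y": 0.8}]'

```text
$.motion[0]: bad value
```

Emit:
play_rows --motion '[{"x": 0.9, "y": 0.8, "rz": 1}, {"x": 0.96, "y": 0.74, "rz": 1}, {"x": 1, "y": 0.68, "rz": 1}, {"x": 1, "y": 0.6, "rz": 1}, {"rz": 1}, {"rz": 1}, {"rz": 1}, {"rz": 1}, {"rz": 1}, {"rz": 1}, {"rz": 1}, {"rz": 1}, {"rz": 1}, {"rz": 1}, {"rz": 1}, {"rz": 1}, {"rz": 1}, {}, {}]'

```text
$.motion[0]: bad value
```

```bash
python3 - <<'E'
from h import *
import pickle
o=ctrl.get_obs(); print(o['clock'],o['tool_pos'],o['orientation'],o['joint_pos'])
c=cal('wrist'); im=cams.snapshot('wrist'); cv2.imwrite('pics/w1.png',im); pickle.dump(c,open('w1.pkl','wb'))
cv2.imwrite('pics/w1b.png',cv2.resize(im,(800,600),interpolation=cv2.INTER_CUBIC))
E
```

```text
0.15 [0.23440426 0.63262311 0.22584472] [ 1.79930168e+02 -6.42661165e-03 -2.03352623e+01] [ 8.61776034e+01  2.05821187e+01  6.46855668e-01 -1.45530168e-02
 -7.01335163e+01 -1.65079159e+01]
```

View pics/w1b.png

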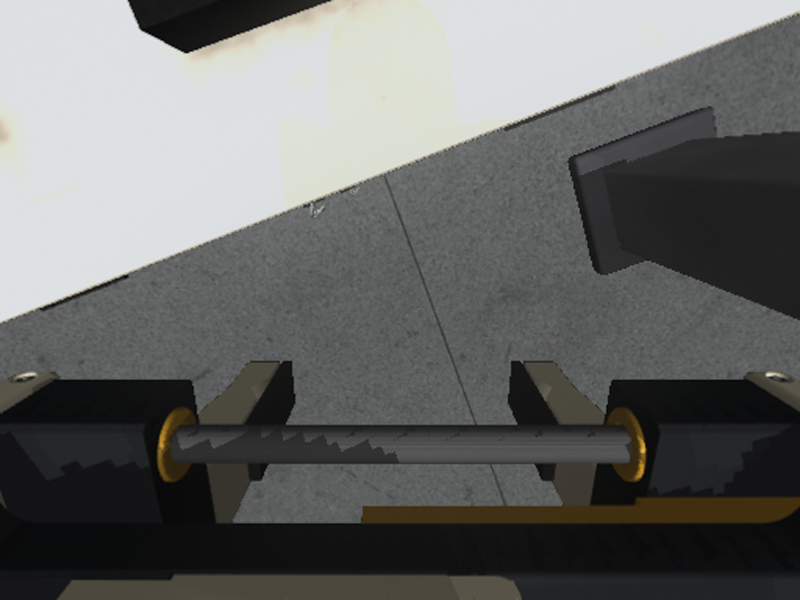

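The moves were refused, probably because every row needs all six numbers. The picture shows only floor and the bench edge. The fingers take up rows below 360, so the useful view is ahead on tool +x.

Emit:
play_rows --motion '[{"x": 0.66, "y": 0.86, "z": 0, "rx": 0, "ry": 0, "rz": 0}, {"x": 0.66, "y": 0.86, "z": 0, "rx": 0, "ry": 0, "rz": 0}, {"x": 0.66, "y": 0.86, "z": 0, "rx": 0, "ry": 0, "rz": 0}, {"x": 0.66, "y": 0.86, "z": 0, "rx": 0, "ry": 0, "rz": 0}, {"x": 0.66, "y": 0.86, "z": 0, "rx": 0, "ry": 0, "rz": 0}, {"x": 0.66, "y": 0.86, "z": 0, "rx": 0, "ry": 0, "rz": 0}, {"x": 0.66, "y": 0.86, "z": 0, "rx": 0, "ry": 0, "rz": 0}, {"x": 0.66, "y": 0.86, "z": 0, "rx": 0, "ry": 0, "rz": 0}, {"x": 0.66, "y": 0.86, "z": 0, "rx": 0, "ry": 0, "rz": 0}, {"x": 0.66, "y": 0.86, "z": 0, "rx": 0, "ry": 0, "rz": 0}, {"x": 0.66, "y": 0.86, "z": 0, "rx": 0, "ry": 0, "rz": 0}, {"x": 0.66, "y": 0.86, "z": 0, "rx": 0, "ry": 0, "rz": 0}, {"x": 0.9, "y": 0.8, "z": 0, "rx": 0, "ry": 0, "rz": 0}, {"x": 0.9, "y": 0.8, "z": 0, "rx": 0, "ry": 0, "rz": 0}, {"x": 0.9, "y": 0.8, "z": 0, "rx": 0, "ry": 0, "rz": 0}, {"x": 0.9, "y": 0.8, "z": 0, "rx": 0, "ry": 0, "rz": 0}, {"x": 0.9, "y": 0.8, "z": 0, "rx": 0, "ry": 0, "rz": 0}, {"x": 0.9, "y": 0.8, "z": 0, "rx": 0, "ry": 0, "rz": 0}]'

```text
clock: 2.45
tool_pos: [0.4158, 0.161, 0.2267]
orientation: [-180.0, -0.0, -20.3]
force: [1.3, 0.1, -0.8]
opening: 0.0873
gripper_force: 0.0
```

Emit:
play_rows --motion '[{"x": 0.5, "y": 0.4, "z": 0, "rx": 0, "ry": 0, "rz": 1}, {"x": 0.5, "y": 0.4, "z": 0, "rx": 0, "ry": 0, "rz": 1}, {"x": 0, "y": 0, "z": 0, "rx": 0, "ry": 0, "rz": 1}, {"x": 0, "y": 0, "z": 0, "rx": 0, "ry": 0, "rz": 1}, {"x": 0, "y": 0, "z": 0, "rx": 0, "ry": 0, "rz": 1}, {"x": 0, "y": 0, "z": 0, "rx": 0, "ry": 0, "rz": 1}, {"x": 0, "y": 0, "z": 0, "rx": 0, "ry": 0, "rz": 1}, {"x": 0, "y": 0, "z": 0, "rx": 0, "ry": 0, "rz": 1}, {"x": 0, "y": 0, "z": 0, "rx": 0, "ry": 0, "rz": 1}, {"x": 0, "y": 0, "z": 0, "rx": 0, "ry": 0, "rz": 1}, {"x": 0, "y": 0, "z": 0, "rx": 0, "ry": 0, "rz": 1}, {"x": 0, "y": 0, "z": 0, "rx": 0, "ry": 0, "rz": 1}, {"x": 0, "y": 0, "z": 0, "rx": 0, "ry": 0, "rz": 1}, {"x": 0, "y": 0, "z": 0, "rx": 0, "ry": 0, "rz": 1}, {"x": 0, "y": 0, "z": 0, "rx": 0, "ry": 0, "rz": 1}, {"x": 0, "y": 0, "z": 0, "rx": 0, "ry": 0, "rz": 1}, {"x": 0, "y": 0, "z": 0, "rx": 0, "ry": 0, "rz": 1}, {"x": 0, "y": 0, "z": 0, "rx": 0, "ry": 0, "rz": 0}]'

```text
clock: 4.7
tool_pos: [0.4309, 0.134, 0.2266]
orientation: [-180.0, 0.0, -88.3]
force: [-0.3, -0.4, -0.2]
opening: 0.0876
gripper_force: 0.0
```

```bash
python3 - <<'E'
from h import *
import pickle
o=ctrl.get_obs(); print(o['clock'],o['tool_pos'],o['orientation'],o['joint_pos'])
c=cal('wrist'); im=cams.snapshot('wrist'); cv2.imwrite('pics/w2.png',im); pickle.dump(c,open('w2.pkl','wb'))
cv2.imwrite('pics/w2b.png',cv2.resize(im,(800,600),interpolation=cv2.INTER_CUBIC))
E
```

```text
4.7 [0.4308697  0.13404623 0.22659366] [-1.79996333e+02  2.42425778e-03 -8.83217528e+01] [ 4.24356767e+01 -1.13113970e+00 -2.60935297e+01  6.15406114e-04
 -6.50332494e+01 -4.07576893e+01]
```

View pics/w2b.png

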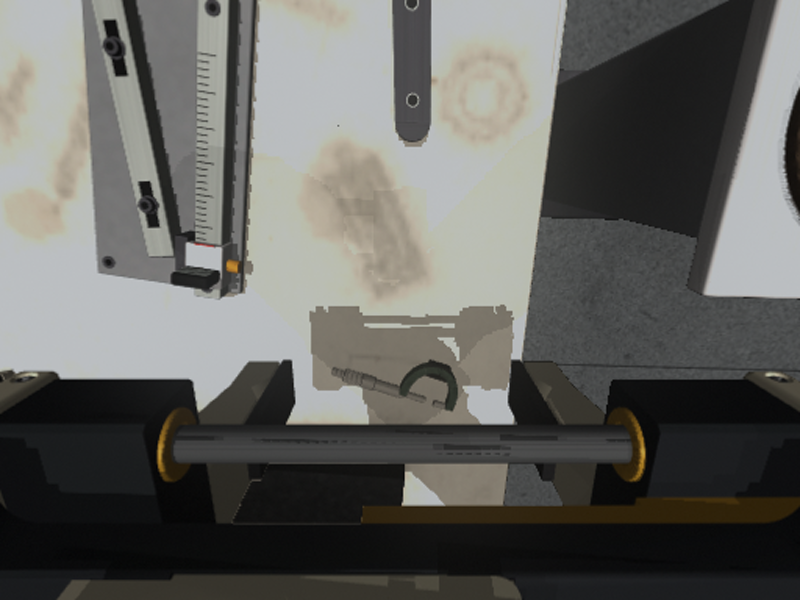

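The index (tab at (195,280)), the bars and the key's nose at (412,143) are all clear. The micrometer sits near (400,385). I'll shift 75 mm ahead for the second view.

Emit:
play_rows --motion '[{"x": 1, "y": -0.3, "z": 0, "rx": 0, "ry": 0, "rz": 0}, {"x": 1, "y": -0.3, "z": 0, "rx": 0, "ry": 0, "rz": 0}, {"x": 1, "y": -0.3, "z": 0, "rx": 0, "ry": 0, "rz": 0}, {"x": 0.6, "y": -0.3, "z": 0, "rx": 0, "ry": 0, "rz": 0}, {"x": 0, "y": 0, "z": 0, "rx": 0, "ry": 0, "rz": 0}]'

```text
clock: 5.38
tool_pos: [0.4637, 0.0447, 0.2265]
orientation: [180.0, -0.0, -88.4]
force: [-1.3, -0.3, -0.7]
opening: 0.0874
gripper_force: 0.0
```

```bash
python3 - <<'E'
from h import *
import pickle
o=ctrl.get_obs(); print(o['clock'],o['tool_pos'],o['orientation'])
c=cal('wrist'); im=cams.snapshot('wrist'); cv2.imwrite('pics/w3.png',im); pickle.dump(c,open('w3.pkl','wb'))
cv2.imwrite('pics/w3b.png',cv2.resize(im[:272,40:400],(794,600),interpolation=cv2.INTER_CUBIC))
E
```

```text
5.375 [0.4637145  0.04472485 0.22645909] [ 1.79990043e+02 -8.15641586e-03 -8.83553869e+01]
```

View pics/w3b.png

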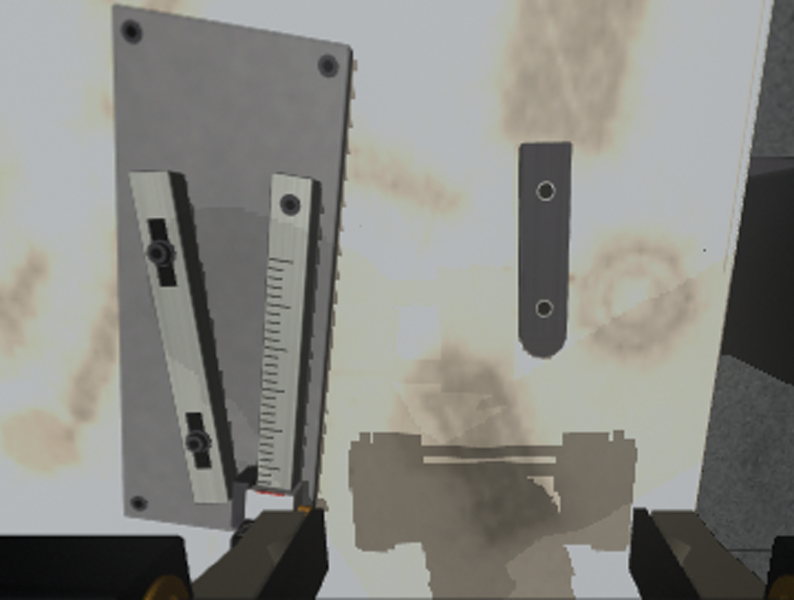

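```bash
cat > m.py <<'E'
from h import *
import pickle
a=pickle.load(open('w2.pkl','rb'));b=pickle.load(open('w3.pkl','rb'))
A=lambda u,v:(u/1.5625,v/1.5625); B=lambda u,v:(u/2.2056+40,v/2.2059)
print('tri nose',tri([ray(a,*A(412,143)),ray(b,*B(543,357))])); print('tri hole',tri([ray(a,*A(412,100)),ray(b,*B(544,308))]))
print('tri slot bolt near',tri([ray(a,*A(148,205)),ray(b,*B(198,442))])); print('tri plate BL',tri([ray(a,*A(97,272)),ray(b,*B(124,516))]))
n=atz(b,*B(543,357),.016);t=atz(b,*B(545,142.5),.016);k=n-t
print('key nose',n,'tail',t,'len',np.linalg.norm(k),'yaw',np.degrees(np.arctan2(k[1],k[0])),'centre',(n+t)/2)
e1,e2=atz(b,*B(519.5,250),.016),atz(b,*B(570.5,250),.016);print('width',np.linalg.norm(e1-e2))
P={(-150,-63):atz(b,*B(112,5),.012),(-150,63):atz(b,*B(352,45),.012),(150,-63):atz(b,*B(124,516),.012),(-80,31):atz(b,*B(272,174),.032)}
e=atz(b,*B(258,487),.032)-P[(-80,31)];print('bar yaw',np.degrees(np.arctan2(e[1],e[0])))
l=np.array(list(P))/1000.;w=np.array([p[:2] for p in P.values()]);lc=l-l.mean(0);wc=w-w.mean(0)
th=np.arctan2((lc[:,0]*wc[:,1]-lc[:,1]*wc[:,0]).sum(),(lc*wc).sum());R=np.array([[np.cos(th),-np.sin(th)],[np.sin(th),np.cos(th)]])
t0=w.mean(0)-R@l.mean(0);print('gauge',t0,np.degrees(th),'res',(w-(l@R.T+t0)).round(4).tolist())
inv=lambda p:(R.T@(p[:2]-t0)*1000).round(1)
print('taper mouth edge',inv(atz(b,*B(181,172),.032)),'narrow',inv(atz(b,*B(231,499),.032)))
print('tab +x top edge',inv(atz(a,*A(197,285),.067)),'-x',inv(atz(a,*A(196,270),.067)))
np.save('g.npy',[*t0,th])
E
python3 m.py
```

```text
tri nose (array([0.42380515, 0.03375729, 0.01145519]), [np.float64(0.0006237784955363619), np.float64(0.0006237784955364999)])
tri hole (array([0.42543484, 0.00300353, 0.01796031]), [np.float64(0.00027482369414473127), np.float64(0.00027482369414482847)])
tri slot bolt near (array([0.63124473, 0.0867011 , 0.03529679]), [np.float64(0.00018690283493821822), np.float64(0.00018690283493805353)])
tri plate BL (array([0.69610615, 0.14787863, 0.01499463]), [np.float64(0.00024156984232502688), np.float64(0.00024156984232517935)])
key nose [0.42374126 0.0326389  0.016     ] tail [ 0.42995828 -0.08666755  0.016     ] len 0.11946832472041377 yaw 92.98296794019654 centre [ 0.42684977 -0.02701432  0.016     ]
width 0.02948366175328626
bar yaw 82.99063580971946
gauge [0.61655785 0.00953379] 82.73356015855546 res [[-0.0001, 0.0007], [0.0, -0.0003], [-0.0003, -0.0011], [0.0004, 0.0007]]
taper mouth edge [-72.8 -17.3] narrow [114.8  15.1]
tab +x top edge [127.5  47.9] -x [115.8  47. ]
```

Emit:
play_rows --motion '[{"x": 0.71, "y": 0.39, "z": 0, "rx": 0, "ry": 0, "rz": -0.09}, {"x": 0.71, "y": 0.39, "z": 0, "rx": 0, "ry": 0, "rz": -0.09}, {"x": 0.71, "y": 0.39, "z": 0.9, "rx": 0, "ry": 0, "rz": -0.08}, {"x": 0.71, "y": 0.39, "z": 1, "rx": 0, "ry": 0, "rz": -0.08}, {"x": 0, "y": 0, "z": 1, "rx": 0, "ry": 0, "rz": 0}, {"x": 0, "y": 0, "z": 1, "rx": 0, "ry": 0, "rz": 0}, {"x": 0, "y": 0, "z": 1, "rx": 0, "ry": 0, "rz": 0}, {"x": 0, "y": 0, "z": 1, "rx": 0, "ry": 0, "rz": 0}, {"x": 0, "y": 0, "z": 1, "rx": 0, "ry": 0, "rz": 0}, {"x": 0, "y": 0, "z": 1, "rx": 0, "ry": 0, "rz": 0}, {"x": 0, "y": 0, "z": 0.6, "rx": 0, "ry": 0, "rz": 0}, {"x": 0, "y": 0, "z": 0.3, "rx": 0, "ry": 0, "rz": 0}, {"x": 0, "y": 0, "z": 0, "rx": 0, "ry": 0, "rz": 0}]'

```text
clock: 7.05
tool_pos: [0.427, -0.027, 0.0066]
orientation: [180.0, -0.0, -87.0]
force: [0.4, -0.5, 0.1]
opening: 0.0874
gripper_force: 0.0
```

Emit:
play_rows --motion '[{"x": 0, "y": 0, "z": 0.14, "rx": 0, "ry": 0, "rz": 0}, {"x": 0, "y": 0, "z": 0, "rx": 0, "ry": 0, "rz": 0}]'

```text
clock: 7.3
tool_pos: [0.4275, -0.0267, 0.0034]
orientation: [-180.0, 0.0, -87.0]
force: [0.1, -0.0, -0.0]
opening: 0.0875
gripper_force: 0.0
```

Emit:
play_rows --motion '[{"x": 0, "y": 0, "z": 0, "rx": 0, "ry": 0, "rz": 0}, {"x": 0, "y": 0, "z": 0, "rx": 0, "ry": 0, "rz": 0}, {"x": 0, "y": 0, "z": 0, "rx": 0, "ry": 0, "rz": 0}, {"x": 0, "y": 0, "z": 0, "rx": 0, "ry": 0, "rz": 0}, {"x": 0, "y": 0, "z": 0, "rx": 0, "ry": 0, "rz": 0}, {"x": 0, "y": 0, "z": 0, "rx": 0, "ry": 0, "rz": 0}]' --fingers -1

```text
clock: 8.05
tool_pos: [0.4273, -0.0267, 0.0031]
orientation: [180.0, 0.0, -87.0]
force: [-0.9, 1.0, 0.4]
opening: 0.0335
gripper_force: 0.0
```

Emit:
play_rows --motion '[{"x": 0, "y": 0, "z": 0, "rx": 0, "ry": 0, "rz": 0}, {"x": 0, "y": 0, "z": 0, "rx": 0, "ry": 0, "rz": 0}, {"x": 0, "y": 0, "z": 0, "rx": 0, "ry": 0, "rz": 0}, {"x": 0, "y": 0, "z": 0, "rx": 0, "ry": 0, "rz": 0}]'

```text
clock: 8.55
tool_pos: [0.4274, -0.0267, 0.003]
orientation: [-180.0, -0.0, -87.0]
force: [-0.2, 0.1, -1.0]
opening: 0.0277
gripper_force: 30.0
```

Emit:
play_rows --motion '[{"x": 0, "y": 0, "z": -0.4, "rx": 0, "ry": 0, "rz": 0}, {"x": 0, "y": 0, "z": -0.7, "rx": 0, "ry": 0, "rz": 0}, {"x": 0, "y": 0, "z": -0.7, "rx": 0, "ry": 0, "rz": 0}, {"x": 0, "y": 0, "z": -0.6, "rx": 0, "ry": 0, "rz": 0}, {"x": 0.34, "y": -0.8, "z": 0, "rx": 0, "ry": 0, "rz": 0}, {"x": 0.34, "y": -0.8, "z": 0, "rx": 0, "ry": 0, "rz": 0}, {"x": 0.34, "y": -0.8, "z": 0, "rx": 0, "ry": 0, "rz": 0}, {"x": 0.34, "y": -0.8, "z": 0, "rx": 0, "ry": 0, "rz": 0}, {"x": 0.34, "y": -0.8, "z": 0, "rx": 0, "ry": 0, "rz": 0}, {"x": 0.34, "y": -0.8, "z": 0, "rx": 0, "ry": 0, "rz": 0}, {"x": 0.34, "y": -0.8, "z": 0, "rx": 0, "ry": 0, "rz": 0}, {"x": 0.34, "y": -0.8, "z": 0, "rx": 0, "ry": 0, "rz": 0}, {"x": 0, "y": 0, "z": 0, "rx": 0, "ry": 0, "rz": 0.85}, {"x": 0, "y": 0, "z": 0, "rx": 0, "ry": 0, "rz": 0.85}, {"x": 0, "y": 0, "z": 0, "rx": 0, "ry": 0, "rz": 0.84}, {"x": 0, "y": 0, "z": 0, "rx": 0, "ry": 0, "rz": 0}]'

```text
clock: 10.55
tool_pos: [0.59, -0.0862, 0.063]
orientation: [179.9, -0.0, -97.1]
force: [1.4, -0.3, -5.3]
opening: 0.0279
gripper_force: 30.0
```

```bash
python3 - <<'E'
from h import *
import pickle
o=ctrl.get_obs(); print(o['clock'],o['tool_pos'],o['orientation'],o['opening'],o['gripper_force'])
im=cams.snapshot('side'); im2=cams.snapshot('wrist');pickle.dump(cal('wrist'),open('w4.pkl','wb'));cv2.imwrite('pics/w4.png',im2)
a=cv2.resize(im[120:300,160:340],(400,400),interpolation=cv2.INTER_CUBIC)
b=cv2.resize(im2[100:340,136:376],(400,400),interpolation=cv2.INTER_CUBIC)
cv2.imwrite('pics/sw4.png',np.hstack([a,b]))
E
```

```text
10.55 [ 0.58998246 -0.08618854  0.06299527] [ 1.79928470e+02 -1.80622102e-03 -9.71273502e+01] 0.02787173941810319 29.990168809890747
```

View pics/sw4.png

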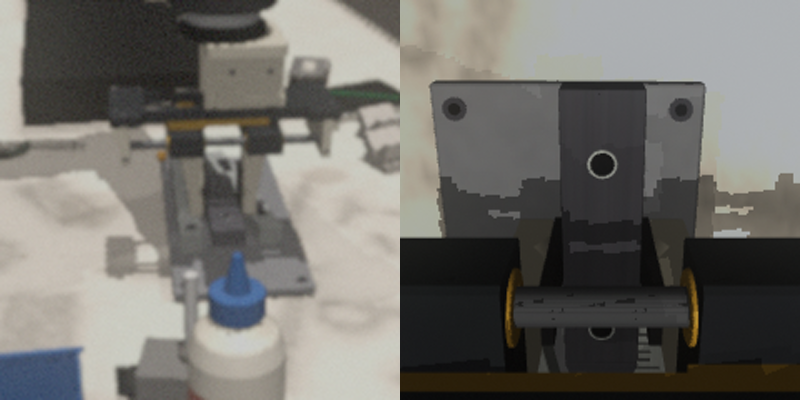

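The key is held level and parallel to the gauge, with its tail over the plate's front edge. I'll lower it now.

Emit:
play_rows --motion '[{"x": 0, "y": -0.04, "z": 0.5, "rx": 0, "ry": 0, "rz": 0}, {"x": 0, "y": 0, "z": 0.5, "rx": 0, "ry": 0, "rz": 0}, {"x": 0, "y": 0, "z": 0.5, "rx": 0, "ry": 0, "rz": 0}, {"x": 0, "y": 0, "z": 0.3, "rx": 0, "ry": 0, "rz": 0}, {"x": 0, "y": 0, "z": 0.06, "rx": 0, "ry": 0, "rz": 0}, {"x": 0, "y": 0, "z": 0, "rx": 0, "ry": 0, "rz": 0}]'

```text
clock: 11.4
tool_pos: [0.5919, -0.0863, 0.0166]
orientation: [-180.0, -0.0, -97.1]
force: [0.0, -0.2, -4.5]
opening: 0.0275
gripper_force: 30.0
```

Emit:
play_rows --motion '[{"x": 0, "y": 0, "z": 0.05, "rx": 0, "ry": 0, "rz": 0}, {"x": 0, "y": 0, "z": 0, "rx": 0, "ry": 0, "rz": 0}]'

```text
clock: 11.65
tool_pos: [0.5919, -0.0863, 0.0156]
orientation: [-180.0, 0.0, -97.1]
force: [0.6, 0.9, -4.2]
opening: 0.0275
gripper_force: 30.0
```

Emit:
play_rows --motion '[{"x": 0, "y": 0, "z": 0.02, "rx": 0, "ry": 0, "rz": 0}, {"x": 0, "y": 0, "z": 0, "rx": 0, "ry": 0, "rz": 0}]'

```text
clock: 11.9
tool_pos: [0.5919, -0.0863, 0.0151]
orientation: [-180.0, 0.0, -97.1]
force: [-1.1, 0.6, -1.6]
opening: 0.0279
gripper_force: 30.0
```

Emit:
play_rows --motion '[{"x": 0, "y": 0, "z": 0, "rx": 0, "ry": 0, "rz": 0}, {"x": 0, "y": 0, "z": 0, "rx": 0, "ry": 0, "rz": 0}, {"x": 0, "y": 0, "z": 0, "rx": 0, "ry": 0, "rz": 0}, {"x": 0, "y": 0, "z": 0, "rx": 0, "ry": 0, "rz": 0}, {"x": 0, "y": 0, "z": -0.6, "rx": 0, "ry": 0, "rz": 0}, {"x": 0, "y": 0, "z": -0.9, "rx": 0, "ry": 0, "rz": 0}, {"x": 0, "y": 0, "z": -0.5, "rx": 0, "ry": 0, "rz": 0}]' --fingers 0.3

```text
clock: 12.78
tool_pos: [0.5926, -0.0862, 0.0669]
orientation: [-179.9, 0.0, -97.1]
force: [-0.1, -0.7, -1.1]
opening: 0.0568
gripper_force: 0.0
```

Emit:
play_rows --motion '[{"x": 0.75, "y": -0.06, "z": 0, "rx": 0, "ry": 0, "rz": 0.25}, {"x": 0.75, "y": -0.06, "z": 0, "rx": 0, "ry": 0, "rz": 0.25}, {"x": 0.75, "y": -0.06, "z": 0, "rx": 0, "ry": 0, "rz": 0}, {"x": 0.75, "y": -0.06, "z": 0, "rx": 0, "ry": 0, "rz": 0}, {"x": 0, "y": 0, "z": 0, "rx": 0, "ry": 0, "rz": 0}, {"x": 0, "y": 0, "z": 0, "rx": 0, "ry": 0, "rz": 0}, {"x": 0, "y": 0, "z": 0, "rx": 0, "ry": 0, "rz": 0}, {"x": 0, "y": 0, "z": 0, "rx": 0, "ry": 0, "rz": 0}, {"x": 0, "y": 0, "z": 0, "rx": 0, "ry": 0, "rz": 0}]' --fingers -1

```text
clock: 13.9
tool_pos: [0.5868, -0.161, 0.0649]
orientation: [-180.0, 0.0, -99.1]
force: [-0.8, 0.1, -0.4]
opening: 0.0005
gripper_force: 0.0
```

```bash
python3 - <<'E'
from h import *
o=ctrl.get_obs(); g=np.load('g.npy');th=np.radians(82.85)
R=np.array([[np.cos(th),-np.sin(th)],[np.sin(th),np.cos(th)]])
print(o['clock'],o['tool_pos'],o['orientation'],o['opening'],R.T@(o['tool_pos'][:2]-[.6166,.0095]))
im=cams.snapshot('top');cv2.imwrite('pics/t5.png',cv2.resize(im[140:220,190:310],(800,533),interpolation=cv2.INTER_CUBIC))
E
```

```text
13.9 [ 0.58681291 -0.16100415  0.06488691] [-1.79992283e+02  1.67860401e-03 -9.90938693e+01] 0.0005086502791434703 [-0.17288578  0.00833325]
```

View pics/t5.png

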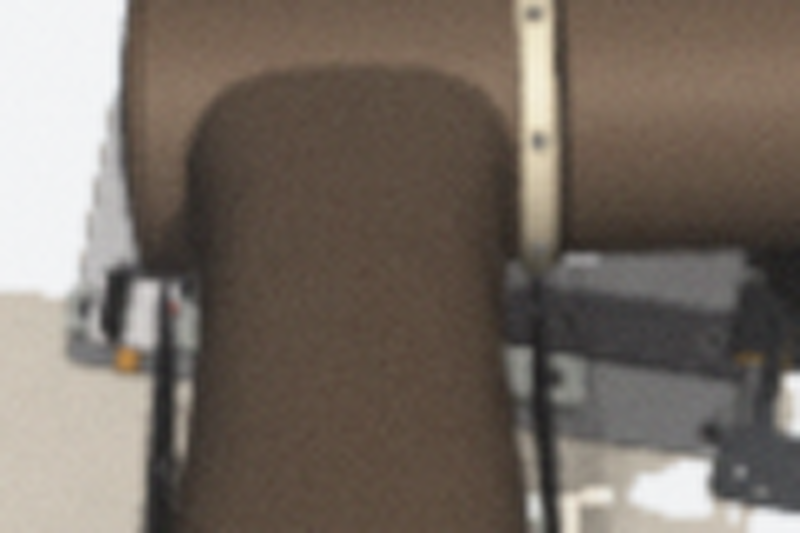

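Emit:
play_rows --motion '[{"x": 0, "y": -0.07, "z": 0.7, "rx": 0, "ry": 0, "rz": 0}, {"x": 0, "y": 0, "z": 0.7, "rx": 0, "ry": 0, "rz": 0}, {"x": 0, "y": 0, "z": 0.48, "rx": 0, "ry": 0, "rz": 0}, {"x": 0, "y": 0, "z": 0, "rx": 0, "ry": 0, "rz": 0}]'

```text
clock: 14.45
tool_pos: [0.5873, -0.1617, 0.0161]
orientation: [179.8, -0.0, -99.1]
force: [0.8, -0.6, 1.0]
opening: 0.0005
gripper_force: 0.0
```

Emit:
play_rows --motion '[{"x": -0.2, "y": 0.01, "z": 0, "rx": 0, "ry": 0, "rz": 0}, {"x": -0.2, "y": 0.01, "z": 0, "rx": 0, "ry": 0, "rz": 0}, {"x": -0.2, "y": 0.01, "z": 0, "rx": 0, "ry": 0, "rz": 0}, {"x": -0.2, "y": 0.01, "z": 0, "rx": 0, "ry": 0, "rz": 0}, {"x": -0.2, "y": 0, "z": 0, "rx": 0, "ry": 0, "rz": 0}, {"x": -0.2, "y": 0.01, "z": 0, "rx": 0, "ry": 0, "rz": 0}]'

```text
clock: 15.2
tool_pos: [0.5922, -0.1316, 0.0181]
orientation: [-180.0, -0.0, -99.1]
force: [-2.0, -4.0, 0.7]
opening: 0.0004
gripper_force: 1.8
```

```bash
cat >> h.py <<'E'
def st():
    o=ctrl.get_obs();th=np.radians(82.85);R=np.array([[np.cos(th),-np.sin(th)],[np.sin(th),np.cos(th)]])
    print(o['clock'],'gauge xy mm',(1000*R.T@(o['tool_pos'][:2]-[.6166,.0095])).round(1),'z',o['tool_pos'][2].round(4),'yaw',o['orientation'][2].round(1),'F gauge',(R.T@o['force'][:2]).round(1),o['force'][2].round(1))
E
python3 -c "from h import *;st()"
```

```text
15.2 gauge xy mm [-143.     6.6] z 0.0181 yaw -99.1 F gauge [-4.2  1.5] 0.7
```

Emit:
play_rows --motion '[{"x": -0.2, "y": 0.01, "z": 0, "rx": 0, "ry": 0, "rz": 0}, {"x": -0.2, "y": 0.01, "z": 0, "rx": 0, "ry": 0, "rz": 0}, {"x": -0.2, "y": 0, "z": 0, "rx": 0, "ry": 0, "rz": 0}, {"x": -0.2, "y": 0.01, "z": 0, "rx": 0, "ry": 0, "rz": 0}, {"x": -0.2, "y": 0.01, "z": 0, "rx": 0, "ry": 0, "rz": 0}, {"x": -0.2, "y": 0, "z": 0, "rx": 0, "ry": 0, "rz": 0}, {"x": -0.2, "y": 0.01, "z": 0, "rx": 0, "ry": 0, "rz": 0}, {"x": -0.2, "y": 0.01, "z": 0, "rx": 0, "ry": 0, "rz": 0}, {"x": 0, "y": 0, "z": 0, "rx": 0, "ry": 0, "rz": 0}]'

```text
clock: 16.32
tool_pos: [0.597, -0.0914, 0.0178]
orientation: [-180.0, 0.0, -99.1]
force: [0.6, -0.7, -0.3]
opening: 0.0005
gripper_force: 0.3
```

```bash
python3 -c "from h import *;st()"
```

```text
16.325 gauge xy mm [-102.5    6.9] z 0.0178 yaw -99.1 F gauge [-0.6 -0.6] -0.3
```

Emit:
play_rows --motion '[{"x": -0.16, "y": 0, "z": 0, "rx": 0, "ry": 0, "rz": 0}, {"x": -0.16, "y": 0.01, "z": 0, "rx": 0, "ry": 0, "rz": 0}, {"x": -0.16, "y": 0, "z": 0, "rx": 0, "ry": 0, "rz": 0}, {"x": -0.16, "y": 0, "z": 0, "rx": 0, "ry": 0, "rz": 0}]'

```text
clock: 16.82
tool_pos: [0.599, -0.076, 0.0177]
orientation: [180.0, -0.0, -99.1]
force: [-0.2, -4.1, 0.7]
opening: 0.0005
gripper_force: 2.0
```

Emit:
play_rows --motion '[{"x": -0.08, "y": 0, "z": 0, "rx": 0, "ry": 0, "rz": 0}, {"x": -0.08, "y": 0, "z": 0, "rx": 0, "ry": 0, "rz": 0}]'

```text
clock: 17.08
tool_pos: [0.5996, -0.0722, 0.0177]
orientation: [180.0, -0.0, -99.1]
force: [-1.0, -4.1, 1.0]
opening: 0.0003
gripper_force: 1.9
```

Emit:
play_rows --motion '[{"x": -0.08, "y": 0, "z": 0, "rx": 0, "ry": 0, "rz": 0}, {"x": -0.08, "y": 0, "z": 0, "rx": 0, "ry": 0, "rz": 0}]'

```text
clock: 17.32
tool_pos: [0.6003, -0.0682, 0.0177]
orientation: [180.0, 0.0, -99.1]
force: [-0.6, -3.3, -0.1]
opening: 0.0004
gripper_force: 1.7
```

Emit:
play_rows --motion '[{"x": -0.05, "y": 0, "z": 0, "rx": 0, "ry": 0, "rz": 0}, {"x": -0.05, "y": 0, "z": 0, "rx": 0, "ry": 0, "rz": 0}]'

```text
clock: 17.58
tool_pos: [0.6007, -0.0658, 0.0177]
orientation: [180.0, 0.0, -99.1]
force: [-1.5, -3.4, 0.4]
opening: 0.0002
gripper_force: 1.6
```

Emit:
play_rows --motion '[{"x": -0.05, "y": 0, "z": 0, "rx": 0, "ry": 0, "rz": 0}, {"x": -0.05, "y": 0, "z": 0, "rx": 0, "ry": 0, "rz": 0}]'

```text
clock: 17.82
tool_pos: [0.6012, -0.0633, 0.0177]
orientation: [180.0, 0.0, -99.1]
force: [-0.8, -3.3, -0.7]
opening: 0.0002
gripper_force: 1.5
```

Emit:
play_rows --motion '[{"x": -0.05, "y": 0, "z": 0, "rx": 0, "ry": 0, "rz": 0}, {"x": -0.05, "y": 0, "z": 0, "rx": 0, "ry": 0, "rz": 0}]'

```text
clock: 18.08
tool_pos: [0.6016, -0.0608, 0.0178]
orientation: [180.0, 0.0, -99.1]
force: [-1.2, -3.4, -0.0]
opening: 0.0003
gripper_force: 1.4
```

Emit:
play_rows --motion '[{"x": -0.04, "y": 0, "z": 0, "rx": 0, "ry": 0, "rz": 0}, {"x": -0.04, "y": 0, "z": 0, "rx": 0, "ry": 0, "rz": 0}]'

```text
clock: 18.32
tool_pos: [0.6019, -0.0589, 0.0178]
orientation: [180.0, -0.0, -99.1]
force: [-0.7, -2.3, -0.6]
opening: 0.0008
gripper_force: 1.3
```

Emit:
play_rows --motion '[{"x": -0.04, "y": 0, "z": 0, "rx": 0, "ry": 0, "rz": 0}, {"x": -0.04, "y": 0, "z": 0, "rx": 0, "ry": 0, "rz": 0}]'

```text
clock: 18.58
tool_pos: [0.6022, -0.0569, 0.0178]
orientation: [180.0, -0.0, -99.1]
force: [-0.7, -2.1, -1.1]
opening: 0.0001
gripper_force: 1.3
```

Emit:
play_rows --motion '[{"x": -0.04, "y": 0, "z": 0, "rx": 0, "ry": 0, "rz": 0}, {"x": -0.04, "y": 0, "z": 0, "rx": 0, "ry": 0, "rz": 0}]'

```text
clock: 18.82
tool_pos: [0.6025, -0.0549, 0.0178]
orientation: [180.0, -0.0, -99.1]
force: [-0.4, -2.4, -1.3]
opening: 0.0006
gripper_force: 1.3
```

Emit:
play_rows --motion '[{"x": -0.04, "y": 0, "z": 0, "rx": 0, "ry": 0, "rz": 0}, {"x": -0.04, "y": 0, "z": 0, "rx": 0, "ry": 0, "rz": 0}]'

```text
clock: 19.08
tool_pos: [0.6028, -0.053, 0.0178]
orientation: [180.0, 0.0, -99.1]
force: [-0.2, -2.6, -0.7]
opening: 0.0003
gripper_force: 1.2
```

```bash
python3 -c "from h import *;st()"
```

```text
19.075 gauge xy mm [-63.7   5.9] z 0.0178 yaw -99.1 F gauge [-2.6 -0.1] -0.7
```

Emit:
play_rows --motion '[{"x": -0.04, "y": 0.01, "z": 0, "rx": 0, "ry": 0, "rz": 0}, {"x": -0.04, "y": 0.01, "z": 0, "rx": 0, "ry": 0, "rz": 0}]'

```text
clock: 19.32
tool_pos: [0.6027, -0.0509, 0.0178]
orientation: [-180.0, 0.0, -99.1]
force: [-0.2, -1.7, -0.8]
opening: 0.0004
gripper_force: 1.2
```

Emit:
play_rows --motion '[{"x": -0.04, "y": 0, "z": 0, "rx": 0, "ry": 0, "rz": 0}, {"x": -0.04, "y": 0, "z": 0, "rx": 0, "ry": 0, "rz": 0}]'

```text
clock: 19.58
tool_pos: [0.603, -0.049, 0.0178]
orientation: [-180.0, 0.0, -99.1]
force: [-1.4, -2.2, -0.8]
opening: 0.0004
gripper_force: 1.2
```

Emit:
play_rows --motion '[{"x": -0.04, "y": 0, "z": 0, "rx": 0, "ry": 0, "rz": 0}, {"x": -0.04, "y": 0, "z": 0, "rx": 0, "ry": 0, "rz": 0}]'

```text
clock: 19.82
tool_pos: [0.6028, -0.0477, 0.0178]
orientation: [179.9, -0.1, -99.1]
force: [-0.5, -7.9, -1.2]
opening: 0.0005
gripper_force: 4.2
```

Emit:
play_rows --motion '[{"x": -0.02, "y": 0, "z": 0, "rx": 0, "ry": 0, "rz": 0}, {"x": 0, "y": 0, "z": 0, "rx": 0, "ry": 0, "rz": 0}]'

```text
clock: 20.08
tool_pos: [0.6027, -0.0476, 0.0177]
orientation: [179.9, -0.1, -99.1]
force: [-0.4, -7.5, -0.1]
opening: 0.0002
gripper_force: 4.0
```

```bash
python3 -c "from h import *;st()"
```

```text
20.075 gauge xy mm [-58.3   6.7] z 0.0177 yaw -99.1 F gauge [-7.5 -0.5] -0.1
```

Emit:
play_rows --motion '[{"x": -0.02, "y": 0, "z": 0, "rx": 0, "ry": 0, "rz": 0}, {"x": -0.01, "y": 0, "z": 0, "rx": 0, "ry": 0, "rz": 0}, {"x": 0, "y": 0, "z": 0, "rx": 0, "ry": 0, "rz": 0}]'

```text
clock: 20.45
tool_pos: [0.6026, -0.0474, 0.0177]
orientation: [179.9, -0.1, -99.1]
force: [-0.5, -10.5, 0.3]
opening: 0.0001
gripper_force: 5.2
```

Emit:
play_rows --motion '[{"x": -0.02, "y": 0, "z": 0, "rx": 0, "ry": 0, "rz": 0}, {"x": 0, "y": 0, "z": 0, "rx": 0, "ry": 0, "rz": 0}, {"x": 0, "y": 0, "z": 0, "rx": 0, "ry": 0, "rz": 0}]'

```text
clock: 20.82
tool_pos: [0.6025, -0.0472, 0.0177]
orientation: [179.9, -0.1, -99.1]
force: [-1.6, -12.4, 0.4]
opening: 0.0002
gripper_force: 6.0
```

```bash
python3 -c "from h import *;st()"
```

```text
20.825 gauge xy mm [-58.   7.] z 0.0177 yaw -99.1 F gauge [-12.5   0.1] 0.4
```

Emit:
play_rows --motion '[{"x": 0.1, "y": 0, "z": 0, "rx": 0, "ry": 0, "rz": 0}, {"x": 0.25, "y": 0, "z": 0, "rx": 0, "ry": 0, "rz": 0}, {"x": 0, "y": 0, "z": -0.5, "rx": 0, "ry": 0, "rz": 0}, {"x": 0, "y": 0, "z": -1, "rx": 0, "ry": 0, "rz": 0}, {"x": 0, "y": 0, "z": -1, "rx": 0, "ry": 0, "rz": -0.25}, {"x": 0, "y": 0, "z": -0.5, "rx": 0, "ry": 0, "rz": -0.25}, {"x": -0.9, "y": 0.16, "z": 0, "rx": 0, "ry": 0, "rz": 0}, {"x": -0.9, "y": 0.16, "z": 0, "rx": 0, "ry": 0, "rz": 0}, {"x": -0.9, "y": 0.16, "z": 0, "rx": 0, "ry": 0, "rz": 0}, {"x": -0.9, "y": 0.16, "z": 0, "rx": 0, "ry": 0, "rz": 0}, {"x": -0.9, "y": 0.16, "z": 0, "rx": 0, "ry": 0, "rz": 0}, {"x": -0.9, "y": 0.16, "z": 0, "rx": 0, "ry": 0, "rz": 0}, {"x": -0.9, "y": 0.16, "z": 0, "rx": 0, "ry": 0, "rz": 0}, {"x": -0.9, "y": 0.16, "z": 0, "rx": 0, "ry": 0, "rz": 0}, {"x": -0.9, "y": 0.16, "z": 0, "rx": 0, "ry": 0, "rz": 0}, {"x": -0.7, "y": 0.12, "z": 0, "rx": 0, "ry": 0, "rz": 0}, {"x": 0, "y": 0, "z": 0, "rx": 0, "ry": 0, "rz": 0}]'

```text
clock: 22.95
tool_pos: [0.5907, 0.1707, 0.0927]
orientation: [180.0, -0.0, -97.0]
force: [0.8, 0.3, 1.3]
opening: 0.0005
gripper_force: 0.0
```

```bash
python3 - <<'E'
from h import *
import pickle
st()
c=cal('wrist'); im=cams.snapshot('wrist'); pickle.dump(c,open('w6.pkl','wb'));cv2.imwrite('pics/w6.png',im)
cv2.imwrite('pics/w6b.png',cv2.resize(im[0:300,100:412],(624,600),interpolation=cv2.INTER_CUBIC))
E
```

```text
22.95 gauge xy mm [156.7  45.7] z 0.0927 yaw -97.0 F gauge [ 0.4 -0.8] 1.3
```

View pics/w6b.png

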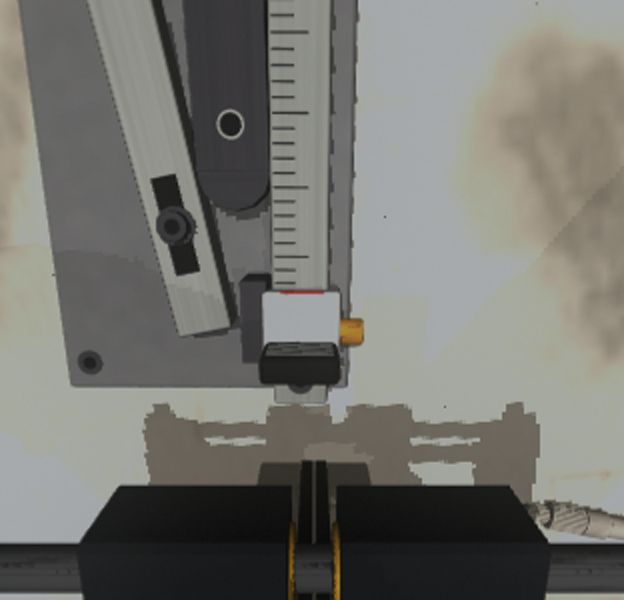

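The key is wedged along the straight bar, with its nose at (237,208). The tongue tip is at (255,276), and the tab spans (260-340, 343-383).

```bash
python3 - <<'E'
from h import *
import pickle
c=pickle.load(open('w6.pkl','rb'));th=np.radians(82.85);R=np.array([[np.cos(th),-np.sin(th)],[np.sin(th),np.cos(th)]])
f=lambda u,v,z:(1000*R.T@(atz(c,u/2+100,v/2,z)[:2]-[.6166,.0095])).round(1)
print('nose',f(237,209,.028),'tip',[f(255,275,z) for z in(.020,.028,.032)],'tab -x top',f(300,343,.067),'+x top',f(300,355,.067),'L/R',f(260,350,.067),f(340,350,.067),'red edge',f(300,292,.0415))
E
```

```text
nose [72.1 16.7] tip [array([97.9, 22. ]), array([97. , 22.8]), array([96.5, 23.2])] tab -x top [115.3  41.4] +x top [119.5  41.3] L/R [117.7  27.7] [117.7  55. ] red edge [101.7  40.9]
```

Emit:
play_rows --motion '[{"x": 0, "y": -0.17, "z": 0.6, "rx": 0, "ry": 0, "rz": 0}, {"x": 0, "y": 0, "z": 0.7, "rx": 0, "ry": 0, "rz": 0}, {"x": 0, "y": 0, "z": 0.4, "rx": 0, "ry": 0, "rz": 0}, {"x": 0.2, "y": 0, "z": 0, "rx": 0, "ry": 0, "rz": 0}, {"x": 0.2, "y": 0, "z": 0, "rx": 0, "ry": 0, "rz": 0}, {"x": 0.2, "y": 0, "z": 0, "rx": 0, "ry": 0, "rz": 0}, {"x": 0.16, "y": 0, "z": 0, "rx": 0, "ry": 0, "rz": 0}, {"x": 0.16, "y": 0, "z": 0, "rx": 0, "ry": 0, "rz": 0}, {"x": 0.16, "y": 0, "z": 0, "rx": 0, "ry": 0, "rz": 0}, {"x": 0.16, "y": 0, "z": 0, "rx": 0, "ry": 0, "rz": 0}]'

```text
clock: 24.25
tool_pos: [0.5914, 0.1379, 0.0507]
orientation: [-180.0, 0.0, -97.1]
force: [-0.9, 2.3, 2.1]
opening: 0.0
gripper_force: 1.3
```

```bash
python3 - <<'E'
from h import *
import pickle
st()
c=cal('wrist'); im=cams.snapshot('wrist'); pickle.dump(c,open('w7.pkl','wb'));cv2.imwrite('pics/w7.png',im)
cv2.imwrite('pics/w7b.png',cv2.resize(im[0:300,100:412],(624,600),interpolation=cv2.INTER_CUBIC))
E
```

```text
24.25 gauge xy mm [124.3  40.9] z 0.0507 yaw -97.1 F gauge [2.2 1.1] 2.1
```

View pics/w7b.png

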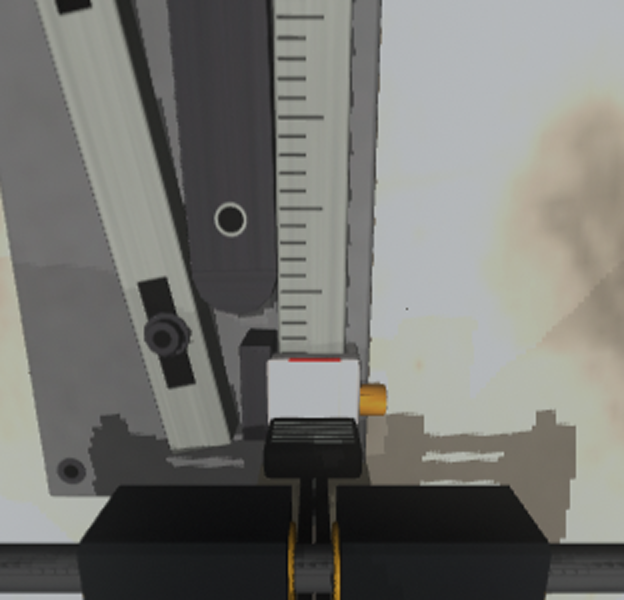

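The finger is pushing on the tab. The nose is at (238,314) and the tongue tip at (258,331), so a small gap remains.

```bash
python3 - <<'E'
from h import *
import pickle
c=pickle.load(open('w7.pkl','rb'));th=np.radians(82.85);R=np.array([[np.cos(th),-np.sin(th)],[np.sin(th),np.cos(th)]])
f=lambda u,v,z:(1000*R.T@(atz(c,u/2+100,v/2,z)[:2]-[.6166,.0095])).round(1)
print('nose',f(238,315,.028),'tip',[f(258,331,z) for z in(.020,.028,.032)],'red edge',f(315,358,.0415))
E
```

```text
nose [72.6 16.4] tip [array([79.7, 22. ]), array([78. , 22.8]), array([77.1, 23.2])] red edge [83.6 41.7]
```

Emit:
play_rows --motion '[{"x": 0.04, "y": 0, "z": 0, "rx": 0, "ry": 0, "rz": 0}, {"x": 0.04, "y": 0, "z": 0, "rx": 0, "ry": 0, "rz": 0}, {"x": 0.04, "y": 0, "z": 0, "rx": 0, "ry": 0, "rz": 0}, {"x": 0.04, "y": 0, "z": 0, "rx": 0, "ry": 0, "rz": 0}]'

```text
clock: 24.8
tool_pos: [0.5909, 0.134, 0.0504]
orientation: [-180.0, 0.0, -97.1]
force: [0.6, 2.2, 2.0]
opening: 0.0004
gripper_force: 1.3
```

Emit:
play_rows --motion '[{"x": 0.02, "y": 0, "z": 0, "rx": 0, "ry": 0, "rz": 0}, {"x": 0.02, "y": 0, "z": 0, "rx": 0, "ry": 0, "rz": 0}]'

```text
clock: 25.05
tool_pos: [0.5907, 0.133, 0.0504]
orientation: [-180.0, 0.0, -97.1]
force: [1.3, 1.7, 1.8]
opening: 0.0004
gripper_force: 1.3
```

Emit:
play_rows --motion '[{"x": 0.02, "y": 0, "z": 0, "rx": 0, "ry": 0, "rz": 0}, {"x": 0.02, "y": 0, "z": 0, "rx": 0, "ry": 0, "rz": 0}]'

```text
clock: 25.3
tool_pos: [0.5905, 0.1319, 0.0503]
orientation: [-180.0, 0.0, -97.1]
force: [2.3, 2.4, 0.7]
opening: 0.0002
gripper_force: 1.3
```

```bash
python3 -c "from h import *;st()"
```

```text
25.3 gauge xy mm [118.2  41.1] z 0.0503 yaw -97.1 F gauge [ 2.7 -2. ] 0.7
```

Emit:
play_rows --motion '[{"x": 0.02, "y": 0, "z": 0, "rx": 0, "ry": 0, "rz": 0}, {"x": 0.02, "y": 0, "z": 0, "rx": 0, "ry": 0, "rz": 0}]'

```text
clock: 25.55
tool_pos: [0.5904, 0.131, 0.0503]
orientation: [-180.0, 0.0, -97.1]
force: [1.8, 2.3, 1.2]
opening: 0.0002
gripper_force: 1.3
```

Emit:
play_rows --motion '[{"x": 0.02, "y": 0, "z": 0, "rx": 0, "ry": 0, "rz": 0}, {"x": 0, "y": 0, "z": 0, "rx": 0, "ry": 0, "rz": 0}]'

```text
clock: 25.8
tool_pos: [0.5904, 0.1307, 0.0504]
orientation: [-180.0, 0.0, -97.1]
force: [2.7, 3.5, 1.2]
opening: 0.0002
gripper_force: 2.0
```

Emit:
play_rows --motion '[{"x": 0.02, "y": 0, "z": 0, "rx": 0, "ry": 0, "rz": 0}, {"x": 0, "y": 0, "z": 0, "rx": 0, "ry": 0, "rz": 0}]'

```text
clock: 26.05
tool_pos: [0.5904, 0.1306, 0.0504]
orientation: [-180.0, 0.0, -97.1]
force: [1.6, 6.3, 0.6]
opening: 0.0006
gripper_force: 2.9
```

The force rises while the position stalls, so the tongue has met the nose. I'll back away and check.

Emit:
play_rows --motion '[{"x": -0.1, "y": 0, "z": 0, "rx": 0, "ry": 0, "rz": 0}, {"x": -0.4, "y": 0, "z": 0, "rx": 0, "ry": 0, "rz": 0}, {"x": -0.6, "y": 0, "z": 0, "rx": 0, "ry": 0, "rz": 0}, {"x": 0, "y": 0, "z": -0.8, "rx": 0, "ry": 0, "rz": 0}, {"x": 0, "y": 0, "z": -1, "rx": 0, "ry": 0, "rz": 0}, {"x": 0, "y": 0, "z": 0, "rx": 0, "ry": 0, "rz": 0}]'

```text
clock: 26.8
tool_pos: [0.5947, 0.1586, 0.0972]
orientation: [-179.8, 0.1, -97.1]
force: [-0.5, 0.2, -0.4]
opening: 0.0005
gripper_force: 0.0
```

```bash
python3 - <<'E'
from h import *
import pickle
st()
c=cal('wrist'); im=cams.snapshot('wrist'); pickle.dump(c,open('w8.pkl','wb'))
cv2.imwrite('pics/w8b.png',cv2.resize(im[60:220,170:320],(562,600),interpolation=cv2.INTER_CUBIC))
E
```

```text
26.8 gauge xy mm [145.3  40.3] z 0.0972 yaw -97.1 F gauge [0.2 0.5] -0.4
```

View pics/w8b.png

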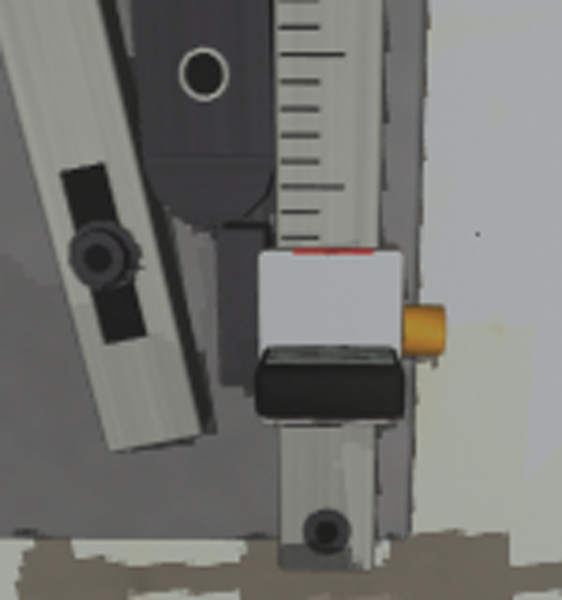

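The picture shows the tongue touching the key's nose at (225,225). The key is flat along the straight bar, still wedged, and the gripper is clear.

```bash
python3 -c "from h import *;print(workorder.close_job())"
```

```text
the job is handed in; nothing more can be done
None
```

I wedged the key in the slot with about 12 N of push, slid the index back until its tongue met the key's nose, and handed the job in with the gripper clear after about 27 s; the hand-in returned no verdict.

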